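# Draw the top lino block off the stack and set it home on the registration board

### The job

Set up the next block for printing: slide the top one of the stack of long lino blocks lengthways over the low front of its tray, without shifting the blocks under it, until its end sticks out far enough to take hold of. Then carry it to the registration board, set it down flat without dropping it and push it gently but fully home into the corner, a long side snug against the long fence and an end snug against the end fence. Leave everything else on the counter where it is.

Things in the scene. Friction and masses are not known exactly. Their poses are not given: they have to be found in the camera images.
- top_block: the top block of the five long ones: a flat lino printing block, grey-brown lino on pale board, 150 x 65 x 8 mm, 45 to 105 g. Origin: centre of its underside; x along its length (150), y across (65), z up. At the start it lies flat in its tray, its length along the tray's x, its top face 46 mm above the counter and 2 mm above the tray's side walls
- block_2: second block of the same stack, same shape, size, origin and axes as top_block, to be left as it lies
- block_3: third block of the same stack, same shape, size, origin and axes as top_block, to be left as it lies
- block_4: fourth block of the same stack, same shape, size, origin and axes as top_block, to be left as it lies
- block_5: lowest block of the same stack, same shape, size, origin and axes as top_block, to be left as it lies
- tray_long: plywood stock tray, fixed to the counter, that holds the five long blocks one on another. Origin: centre of its underside on the counter; z up; -x points out of its low front. 166 mm long (x), 80 mm wide (y); floor 6 mm thick. Side walls 5 mm thick and 44 mm high leave 70 mm between them, so the blocks' long sides cannot be reached inside the tray
- tray_front (a point): middle of the tray's front end, at tray x = -83 mm, y = 0, on the counter, axes as the tray's. The front has only an 18 mm high lip, so the upper blocks can be drawn out over it
- tray_back (a point): middle of the tray's back end, at tray x = +83 mm, y = 0, on the counter, axes as the tray's. The back wall is 18 mm high, with a post 8 mm wide and 44 mm high at each corner; the 54 mm wide gap between the posts leaves the back ends of the upper blocks open to a finger
- tray_short: an identical fixed tray with two short blocks, same origin and axes; may stand nearer or farther than the other. Not wanted
- board: registration board, fixed to the counter: pale wooden base 170 mm (x) by 230 mm (y), 9 mm thick, with two darker wooden fences 15 mm wide that stand 5 mm above the base: the long fence along its whole +x edge, the end fence along its whole -y edge. Origin: centre of its underside; z up
- corner (a point): the inner corner of the two fences, on the base's upper face, at board x = +70, y = -100, z = 9 mm, axes as the board's. A block home in the corner has a long side against the long fence (which runs along y) and an end against the end fence (which runs along x): its origin then lies at corner x = -32.5, y = +75, z = 0 mm
- brayer: ink roller with a wooden handle, bystander, 154 x 110 x 38 mm, its handle along -x; origin under the middle of the roller
- gouge: lino gouge lying on the counter between the trays and the board, bystander, about 115 mm long, 28 mm high, its blade along +x; origin under the front end of its handle
- baren: dark wooden disc with a knob, bystander, 104 mm wide, 45 mm high; origin at the centre of its underside
- ink_jar: ink jar, bystander, 64 mm wide, 75 mm high; origin at the centre of its underside
- cup: empty clear plastic cup, bystander, 74 mm wide, 100 mm high; origin at the centre of its underside
- sponge: sponge, bystander, 110 x 70 x 32 mm; origin at the centre of its underside
- short_1: upper of two short lino blocks (95 x 65 x 8 mm) in the other tray, not wanted; origin at the centre of its underside
- short_2: lower of the two short lino blocks, not wanted; origin at the centre of its underside
Things that resemble listed ones, but are neither listed nor needed, are in the scene too. What is shaped like the tray_long but pink or purple is not meant.

How it is judged:
By the outcome, as a careful person would: the job done as asked, in the order asked, and still so for the second after the job is handed in, with the robot touching nothing.
It also fails if it takes over 64 s, if anything falls off the work surface, if the arm or the gripper's body presses on something with over 40 N, if the wrist force passes 120 N, or if a joint passes its speed limit or range.

### The arm

A 7-joint arm with a two-finger parallel gripper is mounted at the origin on the work surface. World frame = base frame: x ahead of the robot, y to its left, z up, the work surface at z = 0. Lengths are in m, angles in rad, forces in N, time in s.
With the tool pointing down it reaches from about 0.4 to 0.875 m from the base axis. Payload 6.5 kg.
Tool frame: the origin (TCP) lies at the very end of the fingers, on their centre line; the grasp point (between the pads) lies 19 mm behind it; z points along the fingers, y is the line along which they close (so a half turn about z gives the same grasp; the last joint's range is limited). The gripper opens to 88 mm and grips with 3 to 60 N. Pads are 18 mm wide; open, the fingers measure 123 mm over their backs; the gripper's body (75 mm by 187 mm) begins 45 mm behind the grasp point.
Start: joints at [-1.173, 0.536, -0.004, 1.538, 0.003, 1.067, -0.071], TCP at [0.291, 0.581, 0.239] pointing down, gripper open.
Joint ranges: [-2.7, 2.7], [-0.37, 2.16], [-1.27, 1.26], [0.24, 2.4], [-1.31, 4.45], [0.19, 1.91], [-2.76, 2.76]. Speed limits (rad/s): [2.39, 2.39, 3.14, 3.14, 3.14, 3.14, 3.14].

### API

Orientations are given as a unit quaternion [w, x, y, z].
In Python, from cell import status, viewer, workorder gives the robot as it stands.
- The arm moves only by the tool apply_moves, never from a script. Its argument "deltas" is one flat list of numbers, 5 for each row, row after row: the shift along the tool's x, y, z in cm, then the turn about the tool's z in rad, then the finger opening in cm, from 0 to 8.81. A call has 1 to 5 rows; each row shifts and turns the commanded pose from where the row before left it, along the tool's axes as they then stand; what a row does not reach is not made up. A row lasts 1/8 s, in which the tool goes at most 62.5 mm and 10.7 degrees, less where a joint would pass 70% of its speed; a pose out of reach is approached as far as the arm can. A call is refused whole if a number of a shift passes 6.25 or a number of a turn 0.188, either way. A call with a gripper value outside its range is refused whole. The fingers move at their own pace and stop on an object; "force" is the grip in N (left out, the last holds). Time passes only in rows, so rows that do not move let the fingers close. It gives the time, the measured TCP pose, the force, the opening and the grip force at its end, in the units of the state.
- status.read_state(): the state, without advancing time (a new reading comes with each control period).
- viewer.get_image(name): name is "side" or "top"; returns a dict with "pixels" (420x560x3 uint8, blue, green, red), "intrinsics" (3x3 intrinsics, pixels), "dist_coeffs" ([k1, k2, p1, p2, k3] as OpenCV has them; the pictures are not rectified), "T" (4x4, takes a point from camera to world coordinates). Camera axes: x right, y down, z forward; pixel columns grow to the right and rows downward; lengths in m; the calibration is good to about 2 mm. A picture is of the moment at which its call begins. There is no depth.
- workorder.close_job(): hands the job in; it is judged then, once.
The state is a dict: "clock": time; "joint_pos": joint angles; "joint_velocities": joint speeds; "joint_efforts": joint torques, N m; "position": TCP position; "ee_rot": TCP orientation; "wrist_force": force on the tool from outside, world axes, zero at the start; "torque": the same for the moment, N m; "width": opening from 0.0 (shut) to 1.0 (fully open); "finger_force": force on a finger pad.
Only numpy, scipy, OpenCV 4.12 (cv2) and the standard library are available. Lean on these libraries where they do the work, as an engineer would, in place of code of your own. Each camera call takes 0.05 s, during which the arm holds its last target. There are 200 camera calls.

## Working session

There is one attempt and no reset: what is moved stays moved. The work goes in short steps, Python scripts to look and compute and a tool call to move; the robot and the scene stay as the last step left them, time stands still between calls to the robot, and variables do not carry over. Pictures are saved under pics/ and viewed, at most 10 in all, crops included, and the job is handed in when it is done.

Besides the shell and the picture viewer there is one more tool, called after "Call:" as name(argument=value, ...) on one line, values as JSON. apply_moves: Moves the arm, as the interface text tells. Its arguments: {"type":"object","properties":{"deltas":{"type":"array"},"force":{"type":"number"}},"required":["deltas"]}

```bash
mkdir -p pics; cat > h.py <<'E'
import numpy as np, cv2
from cell import status, viewer, workorder
def grab(n,save=None):
    im=viewer.get_image(n); im={k:np.array(v) for k,v in im.items()}
    if save: cv2.imwrite(save,im["pixels"])
    return im
def ray(im,uv,z):
    p=cv2.undistortPoints(np.array(uv,float).reshape(-1,1,2),im["intrinsics"],im["dist_coeffs"]).reshape(-1,2)
    d=np.c_[p,np.ones(len(p))]@im["T"][:3,:3].T; o=im["T"][:3,3]
    return (o+d*((z-o[2])/d[:,2])[:,None])[:,:2]
def proj(im,P):
    T=np.linalg.inv(im["T"]); P=np.array(P,float).reshape(-1,3)
    return cv2.projectPoints(P,cv2.Rodrigues(T[:3,:3])[0],T[:3,3],im["intrinsics"],im["dist_coeffs"])[0].reshape(-1,2)
E
python3 - <<'E'
from h import *
for n in("top","side"):
    im=grab(n,f"pics/{n}0.png"); np.savez(f"{n}0.npz",**im); print(n,im["T"].round(3).tolist(),im["intrinsics"].tolist())
print(status.read_state())
E
```

```text
top [[-0.02, -0.997, 0.072, 0.436], [-1.0, 0.019, -0.006, -0.034], [0.005, -0.072, -0.997, 1.146], [0.0, 0.0, 0.0, 1.0]] [[398.35724888317077, 0.0, 280.8718189698141], [0.0, 398.35724888317077, 200.47314120571224], [0.0, 0.0, 1.0]]
side [[0.969, -0.179, 0.168, 0.271], [-0.245, -0.684, 0.687, -1.018], [-0.008, -0.707, -0.707, 1.056], [0.0, 0.0, 0.0, 1.0]] [[543.494576648334, 0.0, 270.35804792479894], [0.0, 543.494576648334, 206.1157025629608], [0.0, 0.0, 1.0]]
{'clock': 0.1, 'joint_pos': array([-1.17322042,  0.53709368, -0.00443192,  1.53875163,  0.00257386,
        1.06728344, -0.07119052]), 'joint_velocities': array([-0.0004616 , -0.00177659,  0.00155191, -0.00033181, -0.00084943,
        0.00042184, -0.00132521]), 'joint_efforts': array([ 2.86127266e-03, -5.72072875e+01,  9.94095393e-01, -2.52229732e+01,
       -5.60880569e-02,  1.34803564e-02,  3.54022723e-05]), 'position': array([0.29052901, 0.58085205, 0.23793346]), 'ee_rot': array([-1.29826294e-04,  2.29784751e-01,  9.73241174e-01, -7.54118005e-04]), 'wrist_force': array([ 0.23377731, -0.35050389,  0.60198384]), 'torque': array([ 0.03626084, -0.00975147,  0.06871439]), 'finger_force': 0.0, 'width': 1.0009722317750447}
```

View pics/top0.png

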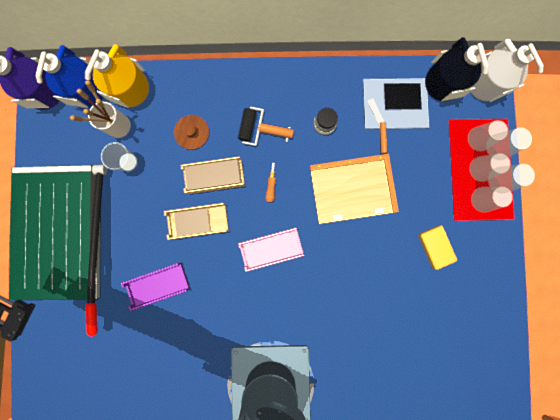

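View pics/side0.png

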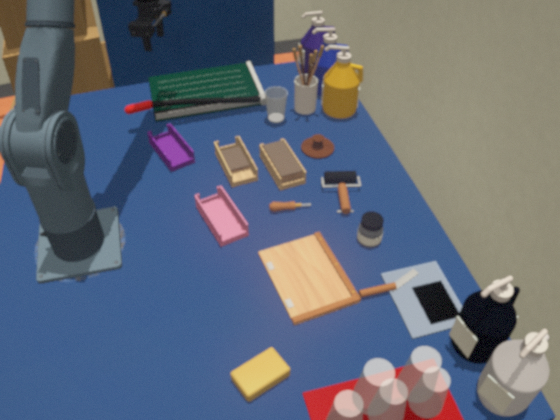

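The top view shows the long tray at about (212,175), with a full stack. The short tray is at (197,221). The board is at (354,188), with its long fence along the top edge, its end fence on the right and the corner near (388,157). I'll zoom in on the tray and the board.

```bash
python3 - <<'E'
import cv2,numpy as np
t=cv2.imread("pics/top0.png");s=cv2.imread("pics/side0.png")
a=cv2.resize(t[145:245,155:255],(400,400),interpolation=cv2.INTER_CUBIC)
b=cv2.resize(t[140:240,305:405],(400,400),interpolation=cv2.INTER_CUBIC)
cv2.imwrite("pics/c1.png",np.hstack([a,b]))
E
```

```text
(no output)
```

View pics/c1.png

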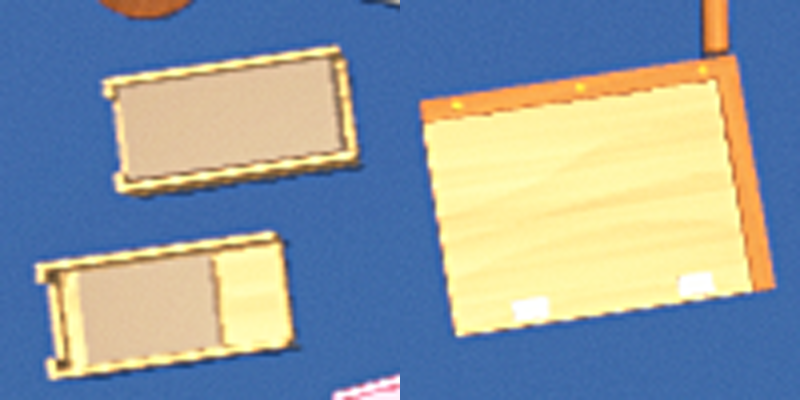

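```bash
cat >> h.py <<'E'
def lino(im,roi,k=6):
    # roi u0,v0,u1,v1 ; returns contour of grey-brown lino in full-res coords (via k x upsampling)
    u0,v0,u1,v1=roi; c=cv2.resize(im["pixels"][v0:v1,u0:u1],None,fx=k,fy=k,interpolation=cv2.INTER_CUBIC)
    h=cv2.cvtColor(c,cv2.COLOR_BGR2HSV); m=cv2.inRange(h,(5,20,110),(25,82,235))
    m=cv2.morphologyEx(m,cv2.MORPH_OPEN,np.ones((9,9)))
    m=cv2.morphologyEx(m,cv2.MORPH_CLOSE,np.ones((9,9)))
    cs,_=cv2.findContours(m,cv2.RETR_EXTERNAL,cv2.CHAIN_APPROX_NONE)
    q=max(cs,key=cv2.contourArea).reshape(-1,2); return (q+.5)/k-.5+[u0,v0]
def rect(im,roi,z):
    r=cv2.minAreaRect((ray(im,lino(im,roi),z)*1000).astype(np.float32)); return r, cv2.boxPoints(r)
E
python3 - <<'E'
from h import *
t=dict(np.load("top0.npz"));s=dict(np.load("side0.npz"))
for uv in [(212,175),(195,221),(240,165),(350,190),(340,163),(394,190)]:
    print(uv,cv2.cvtColor(t["pixels"][uv[1]:uv[1]+1,uv[0]:uv[0]+1],cv2.COLOR_BGR2HSV).ravel())
r,b=rect(t,(170,150,255,200),.046); print("top lino",r,b.round(1).tolist())
for uv in [(283,160)]: print(cv2.cvtColor(s["pixels"][uv[1]:uv[1]+1,uv[0]:uv[0]+1],cv2.COLOR_BGR2HSV).ravel())
r,b=rect(s,(255,130,310,195),.046); print("side lino",r,b.round(1).tolist())
# board pts from crop
c=lambda l:[(305+(x-400+.5)/4-.5,140+(y+.5)/4-.5) for x,y in l]
print("board base z9: TL innercorner(fence) , corner, bottomright",(ray(t,c([(424,124),(716,82),(752,291),(457,336)]),.009)*1000).round(1).tolist())
print("fence outer z14",(ray(t,c([(421,101),(737,56),(775,288)]),.014)*1000).round(1).tolist())
# tray outer corners at z44 : left-top,right-top,right-bot,left-bot in crop
a=lambda l:[(155+(x+.5)/4-.5,145+(y+.5)/4-.5) for x,y in l]
print("tray z44",(ray(t,a([(104,81),(338,47),(357,162),(119,194)]),.044)*1000).round(1).tolist())
p=s["pixels"]; L=cv2.resize(p[125:195,205:315],None,fx=5,fy=5,interpolation=cv2.INTER_CUBIC); cv2.imwrite("pics/c2.png",L)
E
```

```text
(212, 175) [ 17  78 226]
(195, 221) [ 17  76 228]
(240, 165) [ 25 111 255]
(350, 190) [ 26  95 255]
(340, 163) [ 16 167 251]
(394, 190) [ 14 164 255]
top lino ((592.4528198242188, 149.04989624023438), (64.3492202758789, 149.65505981445312), 6.875864505767822) [[551.5999755859375, 219.5], [569.5, 70.9000015258789], [633.4000244140625, 78.5999984741211], [615.4000244140625, 227.1999969482422]]
[ 14  66 146]
side lino ((593.4436645507812, 148.14007568359375), (77.63861083984375, 169.5812225341797), 7.166389465332031) [[544.2999877929688, 227.39999389648438], [565.5, 59.20000076293945], [642.5, 68.9000015258789], [621.4000244140625, 237.10000610351562]]
board base z9: TL innercorner(fence) , corner, bottomright [[602.5, -128.3], [629.4, -340.8], [477.6, -360.9], [449.8, -148.0]]
fence outer z14 [[618.5, -126.2], [647.3, -355.5], [479.2, -376.1]]
tray z44 [[620.8, 237.6], [641.4, 73.5], [560.3, 61.2], [541.2, 227.1]]
```

View pics/c2.png

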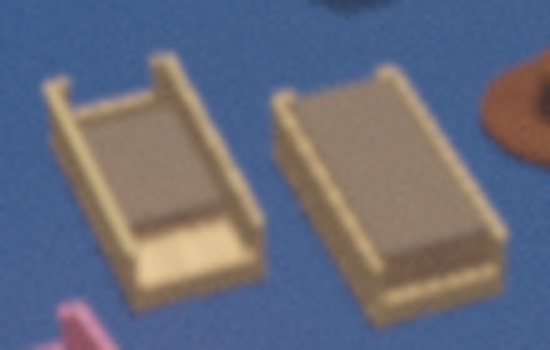

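The tray fronts point towards -y, with the corner posts at the back (the upper ends in this crop). The block measures 64 x 150 mm and the base edges come out right, so I'll move above the back of the tray.

Call:
apply_moves(deltas=[-5.07, -2.05, 0, 0, 0, -5.07, -2.05, 0, 0, 0, -5.07, -2.05, 0, 0, 0, -5.07, -2.05, 0, 0, 0, -5.07, -2.05, 0, 0, 0])

```text
clock: 0.72
position: [0.4725, 0.3747, 0.2385]
ee_rot: [-0.0, 0.23, 0.973, -0.0]
wrist_force: [1.3, 0.3, -0.9]
width: 0.461
finger_force: 0.0
```

Call:
apply_moves(deltas=[-5.07, -2.05, 0, 0, 0, -5.07, -2.05, 0, 0, 0, -5.07, -2.05, 0, 0, 0, 0, 0, 2, 0.18, 0, 0, 0, 2, 0.18, 0])

```text
clock: 1.35
position: [0.5806, 0.2521, 0.1979]
ee_rot: [-0.0, 0.404, 0.915, -0.0]
wrist_force: [-0.5, 0.9, -0.1]
width: 0.003
finger_force: 0.0
```

Call:
apply_moves(deltas=[0, 0, 2, 0.18, 0, 0, 0, 2, 0.18, 0, 0, 0, 2, 0.18, 0, 0, 0, 2, 0.087, 0, 0, 0, 0, 0, 0])

```text
clock: 1.98
position: [0.5787, 0.2527, 0.1169]
ee_rot: [-0.001, 0.663, 0.749, -0.002]
wrist_force: [0.1, -0.3, 0.9]
width: 0.002
finger_force: 0.0
```

```bash
cat >> h.py <<'E'
from scipy.spatial.transform import Rotation as Ro
def to(x,y,z=None,ang=None):
    "prints state and tool-frame cm needed to reach world mm; ang: wanted tool y direction, deg"
    s=status.read_state(); q=s["ee_rot"]; R=Ro.from_quat([q[1],q[2],q[3],q[0]]).as_matrix(); p=s["position"]*1000
    a=np.degrees(np.arctan2(R[1,1],R[0,1])); d=np.array([x,y,p[2] if z is None else z])-p
    print("t",round(s["clock"],2),"p",p.round(1),"yang",a.round(2),"zax",R[:,2].round(4),"F",s["wrist_force"].round(2),"w",round(s["width"]*88.1,1),"ff",round(s["finger_force"],1),"| tool cm",(R.T@d/10).round(2),"turn",None if ang is None else np.radians(a-ang).round(3))
E
python3 - <<'E'
from h import *
to(579.9,253.1,42,6.9); im=grab("top","pics/t1.png"); grab("side","pics/s1.png")
a=im["pixels"][100:240,130:290]; b=cv2.imread("pics/s1.png")[80:220,190:350]
cv2.imwrite("pics/c3.png",cv2.resize(np.hstack([a,b]),None,fx=2.5,fy=2.5,interpolation=cv2.INTER_CUBIC))
E
```

```text
t 1.98 p [578.7 252.7 116.9] yang 6.94 zax [-0.0034 -0.0021 -1.    ] F [ 0.06 -0.32  0.93] w 0.1 ff 0.0 | tool cm [0.03 0.15 7.49] turn 0.001
```

View pics/c3.png

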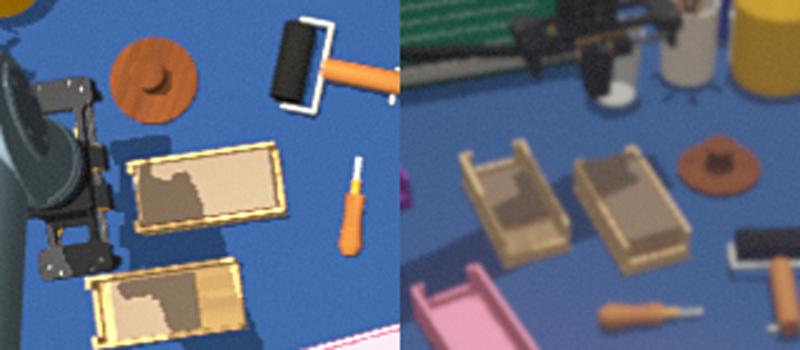

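The closed fingers are behind the tray's back gap, at about (100,160) in the left half, and clear of the baren. I'll lower them and approach.

Call:
apply_moves(deltas=[0, 0.15, 2.5, 0, 0, 0, 0, 2.5, 0, 0, 0, 0, 2.5, 0, 0, -0.5, 0, 0, 0, 0, -0.5, 0, 0, 0, 0])

```text
clock: 2.7
position: [0.584, 0.2432, 0.0452]
ee_rot: [0.001, 0.663, 0.748, 0.001]
wrist_force: [0.8, -0.6, -0.1]
width: 0.001
finger_force: 0.0
```

```bash
python3 - <<'E'
from h import *
to(582.4,232.4,42,6.9)
E
```

```text
t 2.7 p [584.  243.2  45.2] yang 6.89 zax [ 2.e-03  7.e-04 -1.e+00] F [ 0.83 -0.62 -0.09] w 0.0 ff 0.0 | tool cm [-1.05 -0.29  0.32] turn -0.0
```

Call:
apply_moves(deltas=[0, -0.2, 0.3, 0, 0, -0.2, 0, 0, 0, 0, 0, 0, 0, 0, 0])

```text
clock: 3.08
position: [0.5813, 0.2412, 0.0411]
ee_rot: [0.0, 0.663, 0.748, 0.0]
wrist_force: [0.1, -0.9, 0.0]
width: 0.008
finger_force: 0.0
```

```bash
python3 - <<'E'
from h import *
to(582.4,232.4,42,6.9)
E
```

```text
t 3.08 p [581.3 241.2  41.1] yang 6.88 zax [ 4.e-04  2.e-04 -1.e+00] F [ 0.07 -0.91  0.01] w 0.7 ff 0.0 | tool cm [-0.89  0.01 -0.09] turn -0.0
```

Call:
apply_moves(deltas=[-0.6, 0, -0.1, 0, 0, -0.6, 0, 0, 0, 0, -0.6, 0, 0, 0, 0, -0.5, 0, 0, 0, 0, 0, 0, 0, 0, 0])

```text
clock: 3.7
position: [0.584, 0.2175, 0.0417]
ee_rot: [0.0, 0.664, 0.748, -0.0]
wrist_force: [0.3, -0.0, 0.0]
width: 0.005
finger_force: 0.0
```

```bash
python3 - <<'E'
from h import *
to(589.2,175,42,6.9); im=grab("top","pics/t2.png")
r,b=rect(im,(150,140,260,205),.046); print(r,b.round(1).tolist())
im=grab("side","pics/s2.png"); cv2.imwrite("pics/c4.png",cv2.resize(im["pixels"][110:210,230:330],None,fx=6,fy=6,interpolation=cv2.INTER_CUBIC))
E
```

```text
t 3.7 p [584.  217.5  41.7] yang 6.82 zax [-0.e+00 -5.e-04 -1.e+00] F [ 0.33 -0.    0.03] w 0.5 ff 0.0 | tool cm [-4.28  0.01 -0.03] turn -0.001
((594.6144409179688, 130.52481079101562), (63.77790832519531, 149.48202514648438), 7.049510955810547) [[553.7999877929688, 200.8000030517578], [572.0999755859375, 52.400001525878906], [635.4000244140625, 60.29999923706055], [617.0999755859375, 208.60000610351562]]
```

View pics/c4.png

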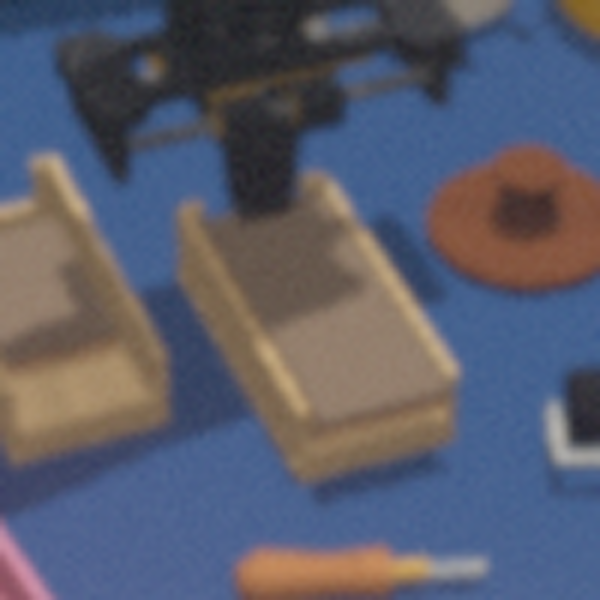

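The block has slid out about 19 mm over the front at (380,420), and the fingers are between the posts. I'll keep going.

Call:
apply_moves(deltas=[-0.6, 0, 0, 0, 0, -0.6, 0, 0, 0, 0, -0.6, 0, 0, 0, 0, -0.6, 0, 0, 0, 0, -0.6, 0, 0, 0, 0])

```text
clock: 4.42
position: [0.5875, 0.1881, 0.0418]
ee_rot: [0.0, 0.663, 0.748, 0.0]
wrist_force: [-0.6, 0.1, -0.5]
width: 0.006
finger_force: 0.2
```

Call:
apply_moves(deltas=[-0.6, 0, 0, 0, 0, -0.3, 0, 0, 0, 0, 0, 0, 0, 0, 0, 0.5, 0, 0, 0, 0, 0.5, 0, 0, 0, 0])

```text
clock: 5.05
position: [0.5872, 0.1904, 0.0417]
ee_rot: [-0.0, 0.663, 0.748, 0.0]
wrist_force: [0.3, 1.1, -0.4]
width: 0.008
finger_force: 0.0
```

Call:
apply_moves(deltas=[0, 0, -2.5, 0, 0, 0, 0, -2.5, 0, 0, 0, 0, -2.5, 0, 4, 0, 0, 0, 0, 8.8, 0, 0, 0, 0, 8.8])

```text
clock: 5.68
position: [0.5867, 0.1899, 0.116]
ee_rot: [-0.0, 0.663, 0.748, -0.0]
wrist_force: [-0.6, -1.3, 0.3]
width: 0.317
finger_force: 0.0
```

```bash
python3 - <<'E'
from h import *
im=grab("top","pics/t3.png"); c=lino(im,(150,140,275,205)); P=ray(im,c,.046)*1000
print(P.min(0),P.max(0)); f=np.array([.121,-.9927]); s=P@f; a=P@np.array([.9927,.121])
print("front along",np.percentile(s,99.5),"init",np.array([601.45,74.75])@f, "side",a[s>s.max()-60].min(),a[s>s.max()-60].max(), "init",np.array([592.5,149])@[.9927,.121])
q=P[(s>s.max()-90)&(s<s.max()-5)]; 
for k in(-1,1):
    aa=q@np.array([.9927,.121]); e=q[(aa-np.median(aa))*k>20]; l=cv2.fitLine(e.astype(np.float32),cv2.DIST_HUBER,0,.01,.01).ravel(); print(k,l)
to(600,50,120,6.9)
s=grab("side","pics/s3.png"); cv2.imwrite("pics/c5.png",np.hstack([cv2.resize(x,(400,400),interpolation=cv2.INTER_CUBIC) for x in(im["pixels"][120:220,160:260],s["pixels"][110:210,230:330])]))
E
```

```text
[558.14662437  17.3050258 ] [634.46660278 178.0480758 ]
front along 55.34740794113408 init -1.4288749999999957 side 574.8749664919245 637.8598475069992 init 606.20375Traceback (most recent call last):
  File "<stdin>", line 7, in <module>
cv2.error: OpenCV(4.12.0) /io/opencv/modules/imgproc/src/linefit.cpp:50: error: (-215:Assertion failed) count > 0 in function 'fitLine2D_wods'
```

Call:
apply_moves(deltas=[-4.7, 0, 0, 0, 8.8, -4.7, 0, 0, 0, 8.8, -4.6, 0, 0, 0, 8.8, 0, 0, 0, 0, 8.8, 0, 0, 0, 0, 8.8])

```text
clock: 6.35
position: [0.6035, 0.0515, 0.1158]
ee_rot: [-0.001, 0.663, 0.748, -0.0]
wrist_force: [-0.0, 0.5, -0.3]
width: 0.933
finger_force: 0.0
```

```bash
python3 - <<'E'
from h import *
to(604.5,51.5,39,6.9)
im=grab("top","pics/t3.png");s=grab("side","pics/s3.png"); cv2.imwrite("pics/c5.png",np.hstack([cv2.resize(x,(400,400),interpolation=cv2.INTER_CUBIC) for x in(im["pixels"][120:220,160:260],s["pixels"][110:210,230:330])]))
E
```

```text
t 6.35 p [603.5  51.5 115.8] yang 6.9 zax [-1.5e-03  6.0e-04 -1.0e+00] F [-0.05  0.45 -0.28] w 82.2 ff 0.0 | tool cm [-0.01  0.11  7.68] turn -0.0
```

View pics/c5.png

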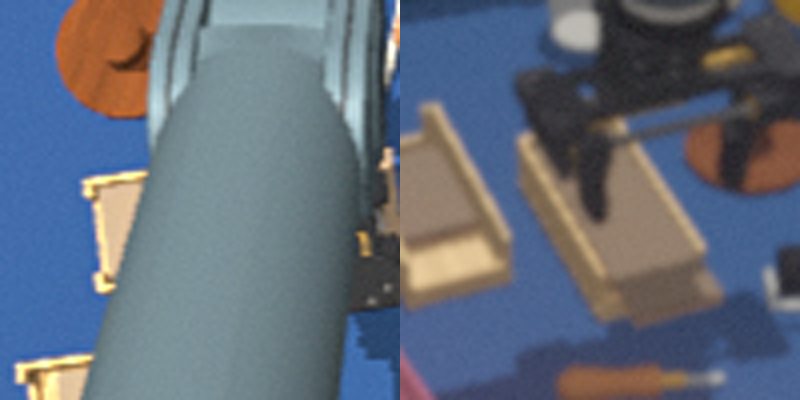

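The side view shows the open fingers at (595,190) and (735,165), straddling the block above its overhang at (670,290). I'll lower and grip.

Call:
apply_moves(deltas=[0, 0.1, 2.5, 0, 8.8, 0, 0, 2.5, 0, 8.8, 0, 0, 2.2, 0, 8.8, 0, 0, 0.5, 0, 8.8, 0, 0, 0, 0, 8.8])

```text
clock: 7.08
position: [0.6051, 0.0516, 0.0398]
ee_rot: [-0.0, 0.663, 0.749, 0.0]
wrist_force: [0.5, -0.1, 0.4]
width: 0.996
finger_force: 0.0
```

```bash
python3 - <<'E'
from h import *
to(604.5,51.5,39,6.9)
E
```

```text
t 7.08 p [605.1  51.6  39.8] yang 6.94 zax [-1.e-04  2.e-04 -1.e+00] F [ 0.51 -0.13  0.36] w 87.8 ff 0.0 | tool cm [-0.   -0.06  0.08] turn 0.001
```

Call:
apply_moves(deltas=[0, 0, 0.05, 0, 7, 0, 0, 0, 0, 7, 0, 0, 0, 0, 6.7, 0, 0, 0, 0, 6.5, 0, 0, 0, 0, 6.2], force=25)

```text
clock: 7.7
position: [0.6051, 0.0507, 0.0393]
ee_rot: [0.0, 0.663, 0.748, 0.0]
wrist_force: [0.7, -0.7, 1.6]
width: 0.732
finger_force: 25.0
```

Call:
apply_moves(deltas=[0, 0, 0, 0, 5.5, 0, 0, 0, 0, 5.5], force=35)

```text
clock: 7.95
position: [0.6052, 0.0507, 0.0393]
ee_rot: [0.0, 0.663, 0.748, 0.0]
wrist_force: [-0.3, -1.1, 1.0]
width: 0.733
finger_force: 35.0
```

```bash
python3 - <<'E'
from h import *
to(604.5,51.5,39,6.9)
E
```

```text
t 7.95 p [605.2  50.7  39.3] yang 6.87 zax [ 1.e-04 -0.e+00 -1.e+00] F [-0.35 -1.1   1.04] w 64.6 ff 35.0 | tool cm [ 0.09 -0.06  0.03] turn -0.0
```

Call:
apply_moves(deltas=[0, 0, -0.5, 0, 5.5, 0, 0, -1, 0, 5.5, 0, 0, -1.5, 0, 5.5, 0, 0, -2, 0, 5.5, 0, 0, -1.5, 0, 5.5])

```text
clock: 8.57
position: [0.6057, 0.0508, 0.1062]
ee_rot: [0.001, 0.663, 0.748, 0.001]
wrist_force: [0.7, 0.4, -0.3]
width: 0.734
finger_force: 35.0
```

```bash
python3 - <<'E'
from h import *
to(561.7,-304.2,104,7.3)
t=dict(np.load("top0.npz")); print("jar",ray(t,[(325,114)],.075)*1000)
im=grab("top","pics/t4.png");s=grab("side","pics/s4.png"); cv2.imwrite("pics/c6.png",np.hstack([cv2.resize(x,(400,400),interpolation=cv2.INTER_CUBIC) for x in(im["pixels"][120:220,160:260],s["pixels"][110:210,230:330])]))
E
```

```text
t 8.57 p [605.7  50.8 106.2] yang 6.87 zax [ 1.7e-03  3.0e-04 -1.0e+00] F [ 0.74  0.44 -0.29] w 64.6 ff 35.0 | tool cm [-34.72  -8.62   0.21] turn -0.007
jar [[ 749.02567826 -166.4678557 ]]
```

View pics/c6.png

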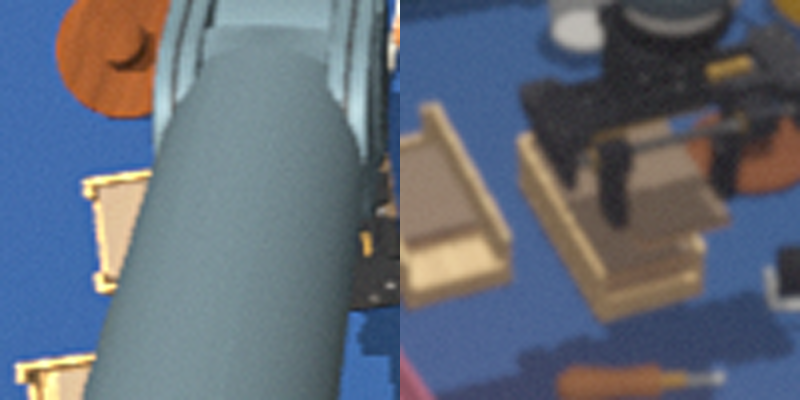

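The block is held at about (660,190), and the stack still lies in the tray. I'll carry it to the board.

Call:
apply_moves(deltas=[-1.7, -0.4, 0, 0, 5.5, -3, -0.8, 0, -0.007, 5.5, -4, -1, 0, 0, 5.5, -4, -1, 0, 0, 5.5, -4, -1, 0, 0, 5.5])

```text
clock: 9.3
position: [0.5828, -0.123, 0.1034]
ee_rot: [-0.0, 0.661, 0.75, -0.001]
wrist_force: [0.5, 0.3, -1.7]
width: 0.728
finger_force: 35.0
```

Call:
apply_moves(deltas=[-4, -1, 0, 0, 5.5, -4, -1, 0, 0, 5.5, -4, -1, 0, 0, 5.5, -3, -0.8, 0, 0, 5.5, -2, -0.6, 0, 0, 5.5])

```text
clock: 9.93
position: [0.5602, -0.2972, 0.1035]
ee_rot: [-0.001, 0.662, 0.75, -0.001]
wrist_force: [-0.8, -0.3, -0.7]
width: 0.731
finger_force: 35.0
```

Call:
apply_moves(deltas=[-1, 0, 0, 0, 5.5, 0, 0, 2, 0, 5.5, 0, 0, 2, 0, 5.5, 0, 0, 1.5, 0, 5.5, 0, 0, 0, 0, 5.5])

```text
clock: 10.55
position: [0.5624, -0.3029, 0.0472]
ee_rot: [-0.002, 0.66, 0.751, -0.0]
wrist_force: [0.1, -0.3, -0.2]
width: 0.727
finger_force: 35.0
```

```bash
python3 - <<'E'
from h import *
to(561.7,-304.2,10,7.3)
im=grab("top","pics/t5.png");s=grab("side","pics/s5.png"); cv2.imwrite("pics/c7.png",np.hstack([cv2.resize(x,(400,400),interpolation=cv2.INTER_CUBIC) for x in(im["pixels"][130:230,305:405],s["pixels"][210:330,245:365])]))
E
```

```text
t 10.55 p [ 562.4 -302.9   47.2] yang 7.33 zax [-0.0031  0.0017 -1.    ] F [ 0.12 -0.25 -0.22] w 64.0 ff 35.0 | tool cm [-0.12 -0.07  3.72] turn 0.001
```

View pics/c7.png

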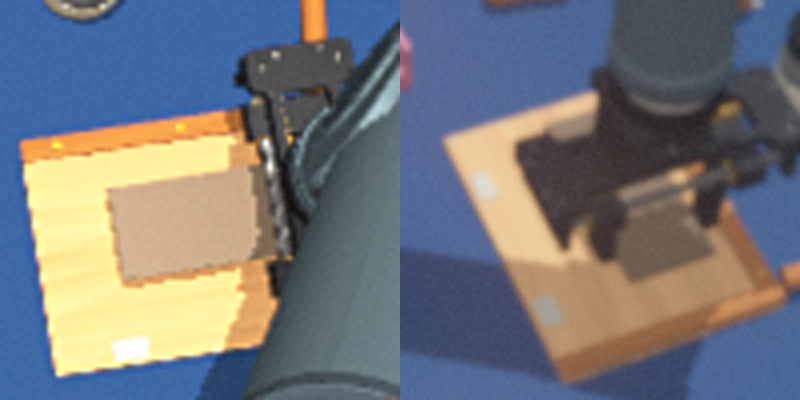

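The held block is inside the fences, clear of both, and lined up with them. I'll lower it slowly.

Call:
apply_moves(deltas=[0, 0, 1.5, 0, 5.5, 0, 0, 1, 0, 5.5, 0, 0, 0.6, 0, 5.5, 0, 0, 0.2, 0, 5.5, 0, 0, 0, 0, 5.5])

```text
clock: 11.28
position: [0.5635, -0.3044, 0.0162]
ee_rot: [0.0, 0.661, 0.751, -0.0]
wrist_force: [0.6, -0.2, -1.0]
width: 0.729
finger_force: 35.0
```

Call:
apply_moves(deltas=[0, 0, 0.1, 0, 5.5, 0, 0, 0, 0, 5.5])

```text
clock: 11.52
position: [0.5635, -0.3044, 0.0154]
ee_rot: [0.0, 0.661, 0.751, 0.0]
wrist_force: [-0.8, 0.4, -1.2]
width: 0.73
finger_force: 35.0
```

Call:
apply_moves(deltas=[0, 0, 0.1, 0, 5.5, 0, 0, 0, 0, 5.5])

```text
clock: 11.78
position: [0.5634, -0.3043, 0.0142]
ee_rot: [-0.0, 0.661, 0.751, 0.0]
wrist_force: [0.3, -0.1, -0.6]
width: 0.73
finger_force: 35.0
```

Call:
apply_moves(deltas=[0, 0, 0.1, 0, 5.5, 0, 0, 0.1, 0, 5.5, 0, 0, 0, 0, 5.5])

```text
clock: 12.15
position: [0.5633, -0.3043, 0.0121]
ee_rot: [-0.0, 0.661, 0.751, -0.0]
wrist_force: [-0.0, 0.0, -1.2]
width: 0.733
finger_force: 35.0
```

Call:
apply_moves(deltas=[0, 0, 0.1, 0, 5.5, 0, 0, 0, 0, 5.5])

```text
clock: 12.4
position: [0.5634, -0.3043, 0.0112]
ee_rot: [-0.0, 0.661, 0.751, -0.0]
wrist_force: [-0.3, -0.3, -1.5]
width: 0.732
finger_force: 35.0
```

Call:
apply_moves(deltas=[0, 0, 0.05, 0, 5.5, 0, 0, 0, 0, 5.5])

```text
clock: 12.65
position: [0.5634, -0.3043, 0.0107]
ee_rot: [0.0, 0.661, 0.751, 0.0]
wrist_force: [0.0, -0.4, -0.4]
width: 0.733
finger_force: 35.0
```

Call:
apply_moves(deltas=[0, 0, 0.05, 0, 5.5, 0, 0, 0, 0, 5.5])

```text
clock: 12.9
position: [0.5634, -0.3043, 0.0105]
ee_rot: [0.0, 0.661, 0.751, 0.0]
wrist_force: [-1.3, 0.4, 2.2]
width: 0.732
finger_force: 35.0
```

Call:
apply_moves(deltas=[0, 0, 0.05, 0, 5.5, 0, 0, 0, 0, 5.5])

```text
clock: 13.15
position: [0.5635, -0.3044, 0.0105]
ee_rot: [-0.0, 0.661, 0.751, 0.0]
wrist_force: [-2.7, 0.1, 7.7]
width: 0.728
finger_force: 35.0
```

The block is down: contact shows as 7.7 N. I'll release it.

Call:
apply_moves(deltas=[0, 0, -0.05, 0, 6.6, 0, 0, 0, 0, 6.9, 0, 0, 0, 0, 7.5, 0, 0, 0, 0, 7.5, 0, 0, -1, 0, 7.5], force=10)

```text
clock: 13.78
position: [0.5628, -0.304, 0.0198]
ee_rot: [-0.001, 0.661, 0.751, -0.0]
wrist_force: [-0.5, 1.1, 0.3]
width: 0.849
finger_force: 0.0
```

Call:
apply_moves(deltas=[0, 0, -2, 0, 7.5, 5, -4, -3, 0, 0, 5, -4, -1, 0, 0, 3, -1, 0, 0, 0, 0, 0, 0, 0, 0])

```text
clock: 14.4
position: [0.4644, -0.1914, 0.0778]
ee_rot: [-0.0, 0.66, 0.751, 0.001]
wrist_force: [0.7, -0.5, -0.3]
width: 0.426
finger_force: 0.0
```

```bash
cat >> h.py <<'E'
EX=np.array([.992,.127]);EY=np.array([-.127,.992]);C=np.array([629.4,-340.8])
def onboard(im,roi=(300,140,405,235)):
    c=lino(im,roi); P=ray(im,c,.017)*1000; r=cv2.minAreaRect(P.astype(np.float32)); b=cv2.boxPoints(r)-C
    print("centre",np.round(r[0],1),"size",np.round(r[1],1),"ang",round(r[2],2),"corner-frame corners",np.c_[b@EX,b@EY].round(1).tolist())
    return P
E
python3 - <<'E'
from h import *
im=grab("top","pics/t6.png"); onboard(im)
to(540,-250,13,7.3)
s=grab("side","pics/s6.png"); cv2.imwrite("pics/c8.png",np.hstack([cv2.resize(x,(400,400),interpolation=cv2.INTER_CUBIC) for x in(im["pixels"][140:240,305:405],s["pixels"][210:330,245:365])]))
E
```

```text
centre [ 579.6 -247.3] size [6.8 6.7] ang 88.95 corner-frame corners [[-41.4, 96.2], [-34.7, 95.3], [-33.7, 102.0], [-40.4, 102.9]]
t 14.45 p [ 465.4 -193.1   77.8] yang 7.35 zax [ 2.2e-03 -2.0e-04 -1.0e+00] F [-0.07 -0.72 -0.22] w 32.8 ff 0.0 | tool cm [-6.59  6.65  6.5 ] turn 0.001
```

View pics/c8.png

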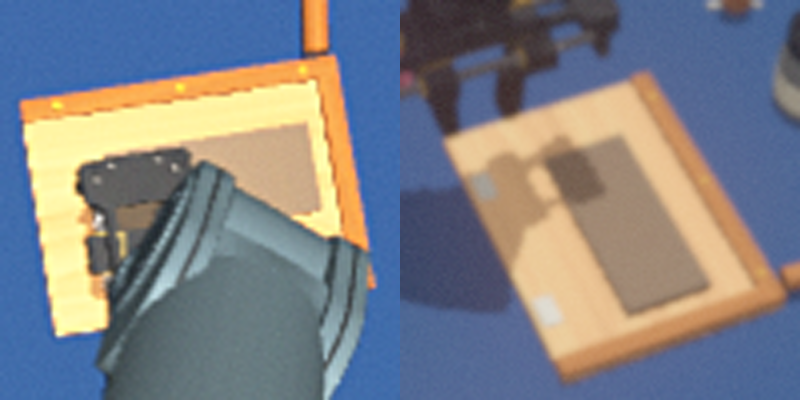

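The block lies flat, with gaps of about 30 mm to the long fence and 12 mm to the end fence. Next I'll push the middle of its near long side towards the long fence.

```bash
python3 - <<'E'
from h import *
to(493.6,-270.9,13,7.3)
s=dict(grab("side")); c=lino(s,(250,205,370,325)); P=ray(s,c,.017)*1000; r=cv2.minAreaRect(P.astype(np.float32)); print(r)
E
```

```text
t 14.5 p [ 465.9 -194.2   77.6] yang 7.29 zax [ 2.5e-03 -9.0e-04 -1.0e+00] F [0.01 0.05 0.22] w 29.1 ff 0.0 | tool cm [-7.95  1.76  6.47] turn -0.0
((556.539794921875, -262.664306640625), (63.2410774230957, 148.90185546875), 7.9091901779174805)
```

Call:
apply_moves(deltas=[-4, 0.9, 0, 0, 0, -3.9, 0.9, 0, 0, 0, 0, 0, 2.5, 0, 0, 0, 0, 2.5, 0, 0, 0, 0, 1.3, 0, 0])

```text
clock: 15.18
position: [0.4923, -0.2707, 0.0123]
ee_rot: [-0.0, 0.661, 0.75, -0.0]
wrist_force: [0.3, 0.5, 0.8]
width: 0.005
finger_force: 0.0
```

Call:
apply_moves(deltas=[0, 0, 0, 0, 0, 0, 0.6, 0, 0, 0, 0, 0.4, 0, 0, 0])

```text
clock: 15.55
position: [0.5038, -0.2685, 0.0143]
ee_rot: [0.001, 0.661, 0.751, 0.0]
wrist_force: [-0.1, -0.7, -0.0]
width: 0.01
finger_force: 0.0
```

```bash
python3 - <<'E'
from h import *
to(493.6,-270.9,13,7.3)
E
```

```text
t 15.55 p [ 503.8 -268.5   14.3] yang 7.3 zax [ 1.9e-03 -7.0e-04 -1.0e+00] F [-0.06 -0.66 -0.05] w 0.8 ff 0.0 | tool cm [-0.11 -1.04  0.13] turn 0.0
```

Call:
apply_moves(deltas=[0, 0.5, 0.1, 0, 0, 0, 0.6, 0, 0, 0, 0, 0.6, 0, 0, 0, 0, 0.6, 0, 0, 0, 0, 0.4, 0, 0, 0])

```text
clock: 16.18
position: [0.5296, -0.2648, 0.0124]
ee_rot: [0.0, 0.661, 0.751, -0.0]
wrist_force: [-1.3, -0.0, 1.0]
width: 0.004
finger_force: 0.6
```

Call:
apply_moves(deltas=[0, 0.2, 0, 0, 0, 0, 0.1, 0, 0, 0, 0, 0, 0, 0, 0])

```text
clock: 16.55
position: [0.5322, -0.2645, 0.0124]
ee_rot: [0.0, 0.661, 0.751, 0.0]
wrist_force: [-0.7, 0.2, 0.3]
width: 0.007
finger_force: 0.2
```

```bash
cat >> h.py <<'E'
def sideboard():
    s=grab("side"); P=ray(s,lino(s,(250,205,370,325)),.017)*1000; r=cv2.minAreaRect(P.astype(np.float32)); print("block",r); p=status.read_state()["position"][:2]*1000-C; print("tcp ex,ey",p@EX,p@EY)
E
python3 - <<'E'
from h import *
to(493.6,-270.9,13,7.3); sideboard()
E
```

```text
t 16.55 p [ 532.2 -264.5   12.4] yang 7.28 zax [ 1.e-04  0.e+00 -1.e+00] F [-0.71  0.24  0.26] w 0.6 ff 0.2 | tool cm [-0.14 -3.91 -0.06] turn -0.0
block ((581.0556640625, -291.6788330078125), (64.12141418457031, 85.99000549316406), 7.501415729522705)
tcp ex,ey -86.72698779820406 88.02789737019899
```

Call:
apply_moves(deltas=[0, 0.15, 0, 0, 0, 0, 0.1, 0, 0, 0, 0, 0, 0, 0, 0])

```text
clock: 16.98
position: [0.5349, -0.2642, 0.0124]
ee_rot: [0.0, 0.661, 0.751, 0.0]
wrist_force: [-0.8, -0.3, -0.1]
width: 0.01
finger_force: 0.1
```

Call:
apply_moves(deltas=[0, 0.1, 0, 0, 0, 0, 0, 0, 0, 0])

```text
clock: 17.23
position: [0.5358, -0.2641, 0.0124]
ee_rot: [0.0, 0.661, 0.751, 0.0]
wrist_force: [-0.5, -0.4, -0.4]
width: 0.003
finger_force: 0.1
```

Call:
apply_moves(deltas=[0, 0.1, 0, 0, 0, 0, 0, 0, 0, 0])

```text
clock: 17.48
position: [0.5368, -0.2639, 0.0124]
ee_rot: [0.0, 0.661, 0.751, 0.0]
wrist_force: [0.6, 0.1, -0.3]
width: 0.009
finger_force: 0.1
```

Call:
apply_moves(deltas=[0, 0.1, 0, 0, 0, 0, 0, 0, 0, 0])

```text
clock: 17.73
position: [0.5378, -0.2638, 0.0124]
ee_rot: [0.0, 0.661, 0.751, 0.0]
wrist_force: [0.1, 0.2, 0.0]
width: 0.003
finger_force: 0.1
```

Call:
apply_moves(deltas=[0, 0.1, 0, 0, 0, 0, 0, 0, 0, 0])

```text
clock: 17.98
position: [0.5388, -0.2637, 0.0124]
ee_rot: [0.0, 0.661, 0.751, 0.0]
wrist_force: [-0.8, 0.2, -0.0]
width: 0.007
finger_force: 0.1
```

Call:
apply_moves(deltas=[0, 0.1, 0, 0, 0, 0, 0, 0, 0, 0])

```text
clock: 18.23
position: [0.5398, -0.2636, 0.0124]
ee_rot: [0.0, 0.661, 0.751, 0.0]
wrist_force: [0.7, -0.5, -1.0]
width: 0.008
finger_force: 0.1
```

```bash
python3 - <<'E'
from h import *
sideboard()
s=grab("side","pics/s7.png"); c=lino(s,(250,205,370,325)); P=ray(s,c,.017)*1000-C; e=np.c_[P@EX,P@EY]
print("lino ex max by ey:",[(k,e[(abs(e[:,1]-k)<4)][:,0].max().round(1),e[(abs(e[:,1]-k)<4)][:,0].min().round(1)) for k in range(20,150,15) if (abs(e[:,1]-k)<4).any()],"ey",e[:,1].min(),e[:,1].max())
# fence inner edge line in side view: pale base vs fence, colour at z9 along ex at ey=60..
for ey in (20,40,150,180):
    xs=np.arange(-12,8,1.); W=C+np.outer(xs,EX)+ey*EY; uv=proj(s,np.c_[W/1000,np.full(len(xs),.009)])
    px=cv2.remap(s["pixels"],uv[:,0].astype(np.float32).reshape(1,-1),uv[:,1].astype(np.float32).reshape(1,-1),cv2.INTER_LINEAR)
    h=cv2.cvtColor(px,cv2.COLOR_BGR2HSV)[0]; print(ey,h[:,1].tolist())
E
```

```text
block ((589.0709838867188, -291.7889709472656), (63.717864990234375, 83.95848083496094), 6.627832889556885)
tcp ex,ey -79.10586580878835 88.01907767005702
lino ex max by ey: [(20, np.float64(-2.6), np.float64(-65.9)), (35, np.float64(-2.2), np.float64(-65.6)), (50, np.float64(-2.9), np.float64(-61.0)), (65, np.float64(-16.4), np.float64(-64.1)), (80, np.float64(-13.2), np.float64(-60.2)), (95, np.float64(-11.2), np.float64(-54.2))] ey 11.524337148334379 99.6941860456755
20 [68, 66, 68, 68, 70, 72, 72, 70, 68, 70, 73, 75, 84, 91, 100, 110, 118, 125, 129, 133]
40 [66, 66, 67, 67, 65, 65, 65, 65, 65, 67, 70, 73, 78, 82, 94, 108, 117, 124, 129, 132]
150 [24, 35, 34, 32, 31, 34, 36, 36, 36, 37, 37, 48, 55, 62, 71, 80, 78, 78, 77, 81]
180 [38, 39, 38, 33, 33, 38, 38, 37, 43, 40, 41, 40, 40, 28, 28, 27, 25, 23, 29, 30]
```

Call:
apply_moves(deltas=[0, 0.15, 0, 0, 0, 0, 0, 0, 0, 0])

```text
clock: 18.58
position: [0.5413, -0.2634, 0.0124]
ee_rot: [0.0, 0.661, 0.751, 0.0]
wrist_force: [0.1, -0.8, 0.6]
width: 0.009
finger_force: 0.1
```

Call:
apply_moves(deltas=[0, 0.1, 0, 0, 0, 0, 0, 0, 0, 0])

```text
clock: 18.82
position: [0.5417, -0.2634, 0.0123]
ee_rot: [-0.0, 0.661, 0.751, -0.0]
wrist_force: [-2.4, -0.6, 0.6]
width: 0.005
finger_force: 1.0
```

Call:
apply_moves(deltas=[0, 0.1, 0, 0, 0, 0, 0, 0, 0, 0])

```text
clock: 19.08
position: [0.5419, -0.2633, 0.0122]
ee_rot: [-0.001, 0.661, 0.75, -0.001]
wrist_force: [-5.0, 0.2, 2.9]
width: -0.0
finger_force: 2.8
```

It's against the long fence at about 5 N. I'll back off and go round to the far end.

Call:
apply_moves(deltas=[0, -0.5, 0, 0, 0, 0, -1, 0, 0, 0, 0, 0, -3, 0, 0, 5, 2, -1, 0, 0, 5, 4, 0, 0, 0])

```text
clock: 19.7
position: [0.5742, -0.16, 0.0536]
ee_rot: [0.001, 0.662, 0.749, 0.0]
wrist_force: [0.4, 0.2, 0.3]
width: 0.006
finger_force: 0.0
```

```bash
python3 - <<'E'
from h import *
to(572.8,-154.4,13,7.3)
E
```

```text
t 19.7 p [ 574.2 -160.    53.6] yang 7.07 zax [ 1.7e-03 -8.0e-04 -1.0e+00] F [0.44 0.17 0.34] w 0.5 ff 0.0 | tool cm [ 0.58 -0.08  4.06] turn -0.004
```

Call:
apply_moves(deltas=[0.4, 0, 0, 0, 0, 0, 0, 2.5, 0, 0, 0, 0, 1.5, 0, 0, 0, 0, 0, 0, 0])

```text
clock: 20.2
position: [0.5724, -0.1561, 0.0113]
ee_rot: [-0.001, 0.661, 0.75, -0.001]
wrist_force: [0.2, 0.1, 0.6]
width: 0.006
finger_force: 0.0
```

```bash
python3 - <<'E'
from h import *
to(572.8,-154.4,13,7.3); sideboard()
im=grab("top"); onboard(im)
E
```

```text
t 20.2 p [ 572.4 -156.1   11.3] yang 7.22 zax [-2.3e-03  3.0e-04 -1.0e+00] F [0.21 0.08 0.62] w 0.5 ff 0.0 | tool cm [ 0.16  0.06 -0.17] turn -0.001
block ((586.3458251953125, -260.2192687988281), (62.54418182373047, 147.03114318847656), 7.378089904785156)
tcp ex,ey -32.35334046889275 190.25501167001667
centre [ 474.9 -143.7] size [5.7 6.6] ang 88.52 corner-frame corners [[-132.0, 212.8], [-125.4, 211.8], [-124.5, 217.4], [-131.1, 218.4]]
```

Call:
apply_moves(deltas=[-0.6, 0, -0.1, 0, 0, -0.6, 0, 0, 0, 0, -0.5, 0, 0, 0, 0, -0.4, 0, 0, 0, 0, -0.2, 0, 0, 0, 0])

```text
clock: 20.92
position: [0.5767, -0.1786, 0.0134]
ee_rot: [-0.0, 0.661, 0.751, 0.0]
wrist_force: [-0.7, 0.4, 0.8]
width: 0.007
finger_force: 0.4
```

Call:
apply_moves(deltas=[-0.2, 0, 0, 0, 0, 0, 0, 0, 0, 0])

```text
clock: 21.18
position: [0.5769, -0.1806, 0.0134]
ee_rot: [0.0, 0.661, 0.751, -0.0]
wrist_force: [-0.9, -1.1, -0.6]
width: 0.004
finger_force: 0.0
```

Call:
apply_moves(deltas=[-0.15, 0, 0, 0, 0, 0, 0, 0, 0, 0])

```text
clock: 21.42
position: [0.5771, -0.182, 0.0133]
ee_rot: [0.0, 0.661, 0.751, -0.0]
wrist_force: [-0.3, 0.1, -0.8]
width: 0.0
finger_force: 0.0
```

Call:
apply_moves(deltas=[-0.1, 0, 0, 0, 0, 0, 0, 0, 0, 0])

```text
clock: 21.68
position: [0.5772, -0.183, 0.0134]
ee_rot: [0.0, 0.661, 0.751, -0.0]
wrist_force: [0.4, 0.9, 0.6]
width: 0.004
finger_force: 0.0
```

Call:
apply_moves(deltas=[-0.1, 0, 0, 0, 0, 0, 0, 0, 0, 0])

```text
clock: 21.92
position: [0.5774, -0.184, 0.0134]
ee_rot: [0.0, 0.661, 0.751, -0.0]
wrist_force: [0.6, 0.3, -0.7]
width: 0.005
finger_force: 0.0
```

Call:
apply_moves(deltas=[-0.1, 0, 0, 0, 0, 0, 0, 0, 0, 0])

```text
clock: 22.18
position: [0.5775, -0.185, 0.0134]
ee_rot: [0.0, 0.661, 0.751, -0.0]
wrist_force: [0.7, 0.1, -0.6]
width: 0.001
finger_force: 0.0
```

Call:
apply_moves(deltas=[-0.1, 0, 0, 0, 0, 0, 0, 0, 0, 0])

```text
clock: 22.42
position: [0.5776, -0.1857, 0.0134]
ee_rot: [-0.0, 0.661, 0.751, 0.0]
wrist_force: [0.7, 0.6, 0.2]
width: 0.008
finger_force: 0.5
```

Call:
apply_moves(deltas=[-0.1, 0, 0, 0, 0, 0, 0, 0, 0, 0])

```text
clock: 22.68
position: [0.5776, -0.1859, 0.0133]
ee_rot: [-0.001, 0.661, 0.751, 0.0]
wrist_force: [-0.4, 4.3, 1.4]
width: 0.007
finger_force: 2.1
```

Call:
apply_moves(deltas=[-0.1, 0, 0, 0, 0, 0, 0, 0, 0, 0])

```text
clock: 22.92
position: [0.5777, -0.1859, 0.0133]
ee_rot: [-0.001, 0.66, 0.751, 0.001]
wrist_force: [-1.2, 6.3, 4.3]
width: 0.003
finger_force: 3.3
```

```bash
python3 - <<'E'
from h import *
to(572.8,-154.4,13,7.3); sideboard()
E
```

```text
t 22.93 p [ 577.7 -185.9   13.3] yang 7.34 zax [-0.0011  0.0024 -1.    ] F [-1.21  6.33  4.34] w 0.3 ff 3.3 | tool cm [ 3.19 -0.08  0.04] turn 0.001
block ((587.8787841796875, -271.6619873046875), (63.00019454956055, 146.77706909179688), 7.1793131828308105)
tcp ex,ey -31.67508839486141 160.1944165819991
```

The end is home at 6 N. One more light push on the long side will make sure it's snug in both directions.

Call:
apply_moves(deltas=[0.5, 0, 0, 0, 0, 1, 0, 0, 0, 0, 0, 0, -4, 0, 0, -5, -4, 0, 0, 0, -5, -3.3, 0, 0, 0])

```text
clock: 23.6
position: [0.5169, -0.2808, 0.054]
ee_rot: [0.001, 0.66, 0.751, -0.0]
wrist_force: [-0.3, -1.3, 0.2]
width: 0.007
finger_force: 0.0
```

Call:
apply_moves(deltas=[0, 0, 2, 0, 0, 0, 0, 1.9, 0, 0, 0, 0, 0, 0, 0])

```text
clock: 23.98
position: [0.5166, -0.2775, 0.0124]
ee_rot: [-0.002, 0.66, 0.751, -0.0]
wrist_force: [-1.1, 0.9, 1.0]
width: 0.003
finger_force: 0.0
```

```bash
python3 - <<'E'
from h import *
to(*(C-77*EX+75*EY),13,7.3); sideboard()
E
```

```text
t 23.98 p [ 516.6 -277.5   12.4] yang 7.42 zax [-0.0029  0.0024 -1.    ] F [-1.13  0.92  1.05] w 0.3 ff 0.0 | tool cm [-0.21  2.68 -0.07] turn 0.002
block ((590.1898193359375, -284.7300109863281), (64.61378479003906, 120.86966705322266), 6.524499416351318)
tcp ex,ey -103.28184494720959 76.47359573327522
```

Call:
apply_moves(deltas=[0, 0.6, 0, 0, 0, 0, 0.6, 0, 0, 0, 0, 0.6, 0, 0, 0, 0, 0.4, 0, 0, 0, 0, 0.2, 0, 0, 0])

```text
clock: 24.65
position: [0.5412, -0.2769, 0.0144]
ee_rot: [0.0, 0.661, 0.751, 0.0]
wrist_force: [-0.5, -0.9, -0.4]
width: 0.009
finger_force: 0.0
```

Call:
apply_moves(deltas=[0, 0.15, 0, 0, 0, 0, 0, 0, 0, 0])

```text
clock: 24.9
position: [0.5423, -0.2769, 0.0144]
ee_rot: [-0.0, 0.661, 0.751, -0.0]
wrist_force: [0.8, 0.2, -0.1]
width: 0.003
finger_force: 0.0
```

Call:
apply_moves(deltas=[0, 0.15, 0, 0, 0, 0, 0, 0, 0, 0])

```text
clock: 25.15
position: [0.5439, -0.2766, 0.0144]
ee_rot: [0.0, 0.661, 0.751, 0.0]
wrist_force: [0.2, -0.3, -0.4]
width: 0.004
finger_force: 0.0
```

Call:
apply_moves(deltas=[0, 0.1, 0, 0, 0, 0, 0, 0, 0, 0])

```text
clock: 25.4
position: [0.5448, -0.2765, 0.0144]
ee_rot: [-0.0, 0.661, 0.751, -0.0]
wrist_force: [0.1, 0.4, 0.3]
width: 0.008
finger_force: 0.1
```

Call:
apply_moves(deltas=[0, 0.1, 0, 0, 0, 0, 0, 0, 0, 0])

```text
clock: 25.65
position: [0.5452, -0.2765, 0.0143]
ee_rot: [-0.0, 0.661, 0.75, -0.0]
wrist_force: [-2.0, 0.2, 0.3]
width: 0.004
finger_force: 1.1
```

Call:
apply_moves(deltas=[0, 0.1, 0, 0, 0, 0, 0, 0, 0, 0])

```text
clock: 25.9
position: [0.5454, -0.2765, 0.0142]
ee_rot: [-0.001, 0.661, 0.75, -0.001]
wrist_force: [-5.4, -0.2, 3.5]
width: 0.005
finger_force: 2.8
```

Both sides touch. I'll retreat and check with the cameras.

Call:
apply_moves(deltas=[0, -0.5, 0, 0, 0, 0, -1, 0, 0, 0, 0, 0, -4, 0, 0, 4, 0, -5, 0, 0, 4, -2, -5, 0, 0])

```text
clock: 26.52
position: [0.5046, -0.2036, 0.1513]
ee_rot: [0.001, 0.66, 0.751, 0.001]
wrist_force: [0.3, 0.3, 0.9]
width: 0.004
finger_force: 0.0
```

Call:
apply_moves(deltas=[6, 0, 0, 0, 0, 6, 0, 0, 0, 0, 6, 0, 0, 0, 0, 6, 0, 0, 0, 0, 0, 0, 0, 0, 0])

```text
clock: 27.15
position: [0.4725, 0.0385, 0.1498]
ee_rot: [-0.001, 0.657, 0.754, 0.001]
wrist_force: [0.2, -0.8, 0.0]
width: 0.005
finger_force: 0.0
```

```bash
cat > chk.py <<'E'
from h import *
to(500,0); im=grab("top","pics/t9.png"); P=onboard(im); sideboard()
e=(P-C); e=np.c_[e@EX,e@EY]
# lino edge and pale strip: saturation/value profile across fence at several ey (z=17), and across the end fence at several ex
def prof(q,d,z,rng):
    out=[]
    for o in q:
        W=C+o+np.outer(rng,d); uv=proj(im,np.c_[W/1000,np.full(len(rng),z)]).astype(np.float32)
        px=cv2.remap(im["pixels"],uv[:,0].reshape(1,-1),uv[:,1].reshape(1,-1),cv2.INTER_LINEAR); out.append(cv2.cvtColor(px,cv2.COLOR_BGR2HSV)[0][:,1].tolist())
    return out
r=np.arange(-8,10,1.)
print("long fence S:");[print(k,v) for k,v in zip((15,75,135,170,200),prof([k*EY for k in (15,75,135,170,200)],EX,.014,r))]
print("end fence S:");[print(k,v) for k,v in zip((-10,-32,-55,-90,-130),prof([k*EX for k in (-10,-32,-55,-90,-130)],-EY,.014,r))]
# the stack
rr,b=rect(im,(170,150,255,200),.038); print("block_2",rr)
E
python3 chk.py
```

```text
t 27.15 p [472.5  38.5 149.8] yang 7.8 zax [ 1.0e-04  2.4e-03 -1.0e+00] F [ 0.19 -0.76  0.04] w 0.4 ff 0.0 | tool cm [-4.19  2.2  -0.01] turn None
centre [ 573.2 -217. ] size [43.2 34.6] ang 6.88 corner-frame corners [[-61.5, 147.4], [-61.8, 112.8], [-18.6, 112.5], [-18.3, 147.1]]
block ((587.8229370117188, -271.26776123046875), (62.510562896728516, 147.67176818847656), 7.589505672454834)
tcp ex,ey -107.38635773433892 390.8428431528646
long fence S:
15 [87, 86, 85, 84, 85, 84, 85, 87, 92, 100, 115, 142, 164, 175, 175, 174, 174, 173]
75 [83, 83, 83, 84, 83, 83, 82, 85, 95, 105, 120, 143, 162, 171, 174, 175, 176, 176]
135 [83, 83, 81, 80, 79, 79, 78, 83, 96, 110, 125, 145, 162, 169, 169, 169, 169, 169]
170 [91, 91, 91, 91, 93, 95, 100, 121, 145, 164, 166, 168, 169, 168, 168, 168, 170, 172]
200 [91, 91, 91, 91, 91, 92, 94, 95, 110, 134, 159, 167, 169, 170, 171, 171, 172, 175]
end fence S:
-10 [85, 85, 85, 83, 82, 82, 80, 96, 114, 130, 146, 161, 171, 172, 172, 173, 175, 176]
-32 [85, 85, 85, 83, 81, 79, 83, 92, 100, 124, 145, 165, 171, 172, 174, 174, 174, 174]
-55 [84, 83, 82, 82, 81, 80, 82, 83, 100, 122, 142, 154, 164, 173, 173, 173, 173, 174]
-90 [85, 84, 83, 84, 84, 98, 119, 143, 157, 165, 174, 174, 174, 173, 172, 172, 171, 172]
-130 [97, 96, 95, 94, 97, 102, 109, 126, 147, 170, 175, 174, 174, 174, 174, 174, 174, 174]
block_2 ((594.5013427734375, 151.10205078125), (63.47149658203125, 148.72357177734375), 7.639174938201904)
```

Both edges run parallel to the fences with even margins. The final side push moved the block about 2 mm, so I'll give the end one last gentle check push.

```bash
python3 - <<'E'
from h import *
to(*(C-32.5*EX+180*EY),13.5,7.3)
E
```

```text
t 27.25 p [473.3  33.2 149.9] yang 7.35 zax [ 6.e-04 -1.e-04 -1.e+00] F [ 0.62  0.04 -0.91] w 0.7 ff 0.0 | tool cm [-21.08   7.46  13.65] turn 0.001
```

Call:
apply_moves(deltas=[-5, 1.9, 0, 0, 0, -5.5, 1.9, 0, 0, 0, -5.5, 1.9, 0, 0, 0, -4, 1.8, 0, 0, 0, 0, 0, 4, 0, 0])

```text
clock: 27.88
position: [0.5759, -0.164, 0.112]
ee_rot: [0.005, 0.664, 0.748, 0.001]
wrist_force: [-1.0, 0.1, -0.2]
width: 0.006
finger_force: 0.0
```

Call:
apply_moves(deltas=[0, 0, 4, 0, 0, 0, 0, 3, 0, 0, 0, 0, 0, 0, 0])

```text
clock: 28.25
position: [0.5706, -0.1578, 0.0379]
ee_rot: [-0.002, 0.662, 0.75, -0.002]
wrist_force: [-0.9, -0.5, 1.1]
width: 0.006
finger_force: 0.0
```

```bash
python3 - <<'E'
from h import *
to(*(C-32.5*EX+162*EY),13.5,7.3)
E
```

```text
t 28.25 p [ 570.6 -157.8   37.9] yang 7.1 zax [-4.4e-03 -2.0e-04 -1.0e+00] F [-0.94 -0.51  1.08] w 0.6 ff 0.0 | tool cm [-2.7   0.28  2.43] turn -0.004
```

Call:
apply_moves(deltas=[0, 0.2, 1.2, 0, 0, 0, 0, 1.2, 0, 0, -0.6, 0, 0, 0, 0, -0.6, 0, 0, 0, 0, -0.6, 0, 0, 0, 0])

```text
clock: 28.88
position: [0.5777, -0.1741, 0.0163]
ee_rot: [0.0, 0.661, 0.75, 0.0]
wrist_force: [-0.4, -0.5, -0.2]
width: 0.002
finger_force: 0.0
```

Call:
apply_moves(deltas=[-0.4, 0, 0, 0, 0, 0, 0, 0, 0, 0])

```text
clock: 29.12
position: [0.5779, -0.1778, 0.016]
ee_rot: [0.0, 0.661, 0.75, 0.0]
wrist_force: [-0.1, 0.2, 0.0]
width: 0.005
finger_force: 0.0
```

```bash
python3 - <<'E'
from h import *
to(*(C-32.5*EX+160.2*EY),13.5,7.3)
E
```

```text
t 29.12 p [ 577.9 -177.8   16. ] yang 7.24 zax [ 3.e-04 -3.e-04 -1.e+00] F [-0.08  0.23  0.01] w 0.4 ff 0.0 | tool cm [-0.8  -0.22  0.25] turn -0.001
```

Call:
apply_moves(deltas=[0, -0.1, 0.25, 0, 0, -0.3, 0, 0, 0, 0, -0.3, 0, 0, 0, 0, 0, 0, 0, 0, 0])

```text
clock: 29.62
position: [0.5777, -0.1838, 0.0133]
ee_rot: [0.0, 0.661, 0.75, -0.0]
wrist_force: [-0.6, 0.5, -0.6]
width: 0.007
finger_force: 0.0
```

Call:
apply_moves(deltas=[-0.15, 0, 0, 0, 0, 0, 0, 0, 0, 0])

```text
clock: 29.88
position: [0.5778, -0.1849, 0.0133]
ee_rot: [0.0, 0.661, 0.751, -0.0]
wrist_force: [-0.4, 0.4, -0.2]
width: 0.009
finger_force: 0.0
```

Call:
apply_moves(deltas=[-0.1, 0, 0, 0, 0, 0, 0, 0, 0, 0])

```text
clock: 30.12
position: [0.5779, -0.1857, 0.0133]
ee_rot: [-0.0, 0.661, 0.751, 0.0]
wrist_force: [-0.1, 0.2, -0.5]
width: 0.008
finger_force: 0.2
```

Call:
apply_moves(deltas=[-0.1, 0, 0, 0, 0, 0, 0, 0, 0, 0])

```text
clock: 30.38
position: [0.578, -0.1858, 0.0132]
ee_rot: [-0.001, 0.661, 0.751, 0.0]
wrist_force: [-1.1, 3.1, 1.8]
width: 0.003
finger_force: 1.8
```

The contact point is the same as before, -0.186, so the end is still home. I'll retreat, do a last numeric check and hand in.

Call:
apply_moves(deltas=[0.5, 0, 0, 0, 0, 1, 0, 0, 0, 0, 0, 0, -4, 0, 0, 2, -2, -5, 0, 0, 6, -3, -2, 0, 0])

```text
clock: 31.0
position: [0.5222, -0.1066, 0.1239]
ee_rot: [0.003, 0.662, 0.749, 0.001]
wrist_force: [1.2, 1.5, -0.2]
width: 0.002
finger_force: 0.0
```

Call:
apply_moves(deltas=[6, -2, 0, 0, 0, 5, 0, 0, 0, 0, 0, 0, 0, 0, 0, 0, 0, 0, 0, 0, 0, 0, 0, 0, 0])

```text
clock: 31.62
position: [0.4872, -0.0006, 0.1211]
ee_rot: [0.0, 0.662, 0.75, -0.0]
wrist_force: [0.3, -0.6, 0.5]
width: 0.005
finger_force: 0.0
```

```bash
python3 chk.py | grep -E "^t |block|^15 |^75|^135|^-10|^-32|^-55" && python3 -c "
from h import *
print(workorder.close_job())"
```

```text
t 31.62 p [487.2  -0.6 121.1] yang 7.13 zax [ 3.e-04 -8.e-04 -1.e+00] F [ 0.33 -0.58  0.51] w 0.4 ff 0.0 | tool cm [-0.1   1.28  0.  ] turn None
block ((587.6588745117188, -271.1268005371094), (62.828548431396484, 147.7584686279297), 7.46311092376709)
15 [87, 88, 85, 83, 82, 82, 80, 82, 90, 101, 117, 139, 160, 170, 170, 170, 170, 172]
75 [83, 83, 83, 83, 83, 83, 81, 83, 93, 104, 120, 142, 161, 171, 173, 174, 175, 175]
135 [83, 83, 81, 80, 79, 79, 81, 86, 99, 111, 126, 146, 163, 170, 171, 172, 173, 172]
-10 [85, 84, 84, 82, 82, 80, 81, 98, 116, 135, 148, 161, 170, 172, 173, 175, 176, 176]
-32 [84, 83, 81, 81, 82, 82, 84, 91, 96, 121, 144, 164, 170, 170, 172, 173, 173, 173]
-55 [85, 84, 83, 85, 84, 83, 84, 83, 100, 122, 141, 154, 165, 174, 174, 172, 170, 172]
block_2 ((593.800537109375, 151.38742065429688), (63.95262145996094, 148.60623168945312), 6.962756156921387)
the job is handed in; nothing more can be done
None
```

The top block lies flat in the registration board's corner, pushed up to both fences at about 3 to 6 N, with block_2 measured still in its tray, and the job was handed in at about 32 s of the 64 s.

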